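Seat the hex key and tighten the recessed gearbox plug

TASK

Take the red T-handled hex key out of its wooden stand, set it in the recessed hex socket of the gearbox plug and, pressing only lightly while you feel for the flats, let it drop fully home before you turn anything. Then turn the plug clockwise (seen from above) until it comes up against its stop, and let go, leaving the key standing fully home in the plug. Leave the other tools and parts on the bench where they are.

Things in the scene. Friction and masses are not known exactly. Their poses are not given: they have to be found in the camera images.
- key_grip (a point): centre of the red T-bar handle of the hex key (loose, about 0.3 kg), upright in the stand. The bar is 90 mm along this point's x, 22 mm thick along y (grip it across y, in the middle), 20 mm high; z points up, away from the tip. Below the bar: a steel hex shank 17 mm across flats, 19.6 mm across corners, 95 mm long; the tip is 105 mm below this point
- key_tip (a point): centre of the hex key's tip end face, same axes as key_grip. The last 3 mm of the shank taper to 13 mm across flats as a lead-in
- stand: pale wooden key stand, fixed, 76 (x) by 210 (y) by 55 mm high, origin at the centre of its underside. Two round blind holes of 24.5 mm diameter, 45 mm deep, lie at y = -65 and +65 mm; the red key stands in one (either), the smaller blue key in the other
- small_key: smaller T-handled hex key with a blue handle (bar 70 mm), standing in the other hole; not to be disturbed. Origin at its tip, z up
- casing: aluminium gearbox casing, fixed, origin at the centre of its underside: flange 200 (x) by 168 (y) by 14 mm, on it a block 150 by 122 mm whose top is 64 mm above the bench. A round counterbore of 43 mm diameter in its middle holds the plug screw, whose head lies 8 mm below the block's top
- bore_centre (a point): counterbore's centre at the plug head's top, 56 mm above the bench; z up. The head (39 mm) has a hex socket, 17.8 mm across flats, 16 mm deep. The plug may sit up to 2 mm off this centre, and its flats face any way, not told by x, y: see or feel for them. More than 5 degrees or 0.4 mm off, the key stops 0 to 4 mm in; matched, it drops to the floor and stands by itself
- plug (a joint): turn of the plug screw, rad, growing clockwise seen from above. It starts between 0 and 0.2 and meets a firm stop at 0.8. It turns stiffly (about 0.15 N m). The key has about 5 degrees of free play in the socket either way
- bearing: loose steel bearing ring, 62 mm across, bystander
- oil_filter: loose oil filter can, 76 mm across, 85 mm high, bystander
- driver: loose orange-handled screwdriver, 220 mm long, bystander
- key: the whole red-handled hex key; origin at its tip

How it is judged:
On the way, in this order (a step that is already met when the one before it is completed fails the run):
1. the key is fully home in the plug's socket, upright, before the plug has been turned (z of key_tip in the frame of bore_centre below -0.0135 m and horizontal distance between key_tip and bore_centre below 0.005 m and angle between key_tip's own z axis and vertical below 0.1 rad and value of joint plug below 0.4 rad), for 0.2 s.
2. the plug is turned clockwise to its stop with the key still fully home (z of key_tip in the frame of bore_centre below -0.0135 m and horizontal distance between key_tip and bore_centre below 0.005 m and angle between key_tip's own z axis and vertical below 0.1 rad and value of joint plug above 0.73 rad), for 0.2 s.
At the end, for the whole second after the job is handed in: the plug reads more than 0.73 rad (stop at 0.8); the red key stands at rest in its socket with its tip at least 13.5 mm below the top of the plug head, within 5 mm of the counterbore's centre line and tilted less than 0.10 rad (all of step 2 and linear speed of key below 0.02 m/s); the robot touches nothing.
It fails at once if the key is pressed against the plug or casing with more than 60 N (all its contacts added up) before it has entered the socket (z of key_tip in the frame of bore_centre above -0.004 m and contact force between key and casing above 60 N).
It fails at once if the plug is turned beyond 0.4 rad while the key is not fully home (z of key_tip in the frame of bore_centre above -0.0115 m and value of joint plug above 0.4 rad).
It fails at once if another tool or part is moved more than 30 mm (distance of any of small_key, bearing, oil_filter, driver from where it was at the start of the episode above 0.03 m).
It also fails if it takes over 72 s, if anything falls off the work surface, if the arm or the gripper's body presses on something with over 40 N, if the wrist force passes 120 N, or if a joint passes its speed limit or range.

ROBOT

A 7-joint arm with a two-finger parallel gripper is mounted at the origin on the work surface. World frame = base frame: x ahead of the robot, y to its left, z up, the work surface at z = 0. Lengths are in m, angles in rad, forces in N, time in s.
With the tool pointing down it reaches from about 0.425 to 0.875 m from the base axis. Payload 4.7 kg.
Tool frame: the origin (TCP) lies midway between the tips of the shut fingers; the grasp point (between the pads) lies 19 mm behind it; z points along the fingers, y is the direction in which the jaws open and shut (so a half turn about z gives the same grasp; the last joint's range is limited). The gripper opens to 87 mm and grips with 3 to 60 N. Pads are 19 mm wide; open, the fingers measure 117 mm over their backs; the gripper's body (75 mm by 190 mm) begins 51 mm behind the grasp point.
Start: joints at [1.166, 0.321, -0.07, 1.45, 0.023, 1.371, -0.057], TCP at [0.264, -0.594, 0.223] pointing down, gripper open.
Joint ranges: [-2.86, 2.86], [-0.3, 2.09], [-1.38, 1.24], [0.06, 2.45], [-1.56, 4.7], [0.09, 2.05], [-2.69, 2.69]. Speed limits (rad/s): [2.57, 2.57, 3.14, 3.14, 3.14, 3.14, 3.14].

INTERFACE

Orientations are given as a rotation vector (axis times angle).
In Python, from bench import get_state, eyes, job gives the robot as it stands. The module is installed in compiled form; this text tells all that it offers.
- The arm moves only by the shell command python3 -m jog 'ROWS' [FORCE]. ROWS is JSON, a list that holds one entry, the list of rows, each a list of 5 numbers: the opening, from 0 (shut) to 1 (fully open), then the shift along the tool's x, y, z in units of 40 mm (1.0 is 40 mm), then the turn about the tool's z in units of 5 degrees (1.0 is 5 degrees). In form: [[[jaw, dx, dy, dz, turn], ...]]. A call has 1 to 10 rows; each row shifts and turns the commanded pose from where the row before left it, along the tool's axes as they then stand; what a row does not reach is not made up. A row lasts 1/8 s, in which the tool goes at most 62.5 mm and 10.7 degrees, less where a joint would pass 70% of its speed; a pose out of reach is approached as far as the arm can. A call is refused whole if a number of a shift passes 1 or a number of a turn 1, either way. A call with a gripper value outside its range is refused whole. The fingers move at their own pace and stop on an object; FORCE is the grip in N (left out, the last holds). Time passes only in rows, so rows that do not move let the fingers close. It gives the time, the measured TCP pose, the force and the opening at its end, in the units of the state.
- get_state(): the state, without advancing time (a new reading comes with each control period).
- eyes.get_image(name): name is "scene" or "top"; returns (picture, depth): 420x560x3 uint8, red, green, blue; 420x560 float32, m along the optical axis (not along the pixel's ray), 0 where there is no reading.
- eyes.camera_params(name): a dict with "camera_matrix" (3x3 intrinsics, pixels), "pose" (4x4, takes a point from camera to world coordinates). Camera axes: x right, y down, z forward; pixel columns grow to the right and rows downward; lengths in m; the calibration is good to about 2 mm. A picture is of the moment at which its call begins. camera_params takes no time and is no camera call.
- job.close_job(): hands the job in, once; it reports no verdict.
The state is a dict: "time": time; "joint_positions": joint angles; "qd": joint speeds; "joint_torque": joint torques, N m; "position": TCP position; "tool_rot": TCP orientation; "ft_force": force on the tool from outside, world axes, zero at the start; "torque": the same for the moment, N m; "grip_width": opening from 0.0 (shut) to 1.0 (fully open).
Only numpy, scipy, OpenCV 4.12 (cv2) and the standard library are available. Lean on these libraries where they do the work, as an engineer would, in place of code of your own. Each camera call takes 0.05 s, during which the arm holds its last target. There are 200 camera calls.

## Working session

There is one attempt and no reset: what is moved stays moved. The work goes in short steps, Python scripts to look and compute and a shell command to move; the robot and the scene stay as the last step left them, time stands still between calls to the robot, and variables do not carry over. Pictures are saved under pics/ and viewed, about 8 in all and at most 12, crops included, and the job is handed in when it is done.

```bash
mkdir -p pics
cat > h.py <<'E'
import numpy as np,cv2
from bench import get_state,eyes,job
from scipy.spatial.transform import Rotation as R
def cap(n,f):
    im,d=eyes.get_image(n); np.savez('pics/'+f+'.npz',im=im,d=d); cv2.imwrite('pics/'+f+'.png',im[:,:,::-1]); return im,d
def world(n,d):
    p=eyes.camera_params(n);K=np.array(p['camera_matrix']);T=np.array(p['pose'])
    v,u=np.mgrid[:d.shape[0],:d.shape[1]]
    P=np.stack([(u-K[0,2])/K[0,0]*d,(v-K[1,2])/K[1,1]*d,d],-1)
    return P@T[:3,:3].T+T[:3,3]
E
python3 - <<'E'
from h import *
for n in('scene','top'):
    im,d=cap(n,n+'0'); p=eyes.camera_params(n); print(n,np.round(p['camera_matrix'],1).tolist(),np.round(p['pose'],3).tolist())
s=get_state();print({k:np.round(v,3).tolist() for k,v in s.items()}); print(R.from_rotvec(s['tool_rot']).as_matrix().round(3))
a,b=cv2.imread('pics/scene0.png'),cv2.imread('pics/top0.png')
E
```

```text
scene [[495.8, 0.0, 289.2], [0.0, 495.8, 214.5], [0.0, 0.0, 1.0]] [[-0.701, 0.363, -0.614, 1.437], [0.713, 0.371, -0.595, 0.817], [0.012, -0.855, -0.519, 0.821], [0.0, 0.0, 0.0, 1.0]]
top [[423.3, 0.0, 284.5], [0.0, 423.3, 211.0], [0.0, 0.0, 1.0]] [[-0.008, -0.999, 0.042, 0.525], [-1.0, 0.007, -0.009, 0.022], [0.009, -0.042, -0.999, 1.226], [0.0, 0.0, 0.0, 1.0]]
{'time': 0.1, 'joint_positions': [1.166, 0.322, -0.07, 1.452, 0.023, 1.371, -0.057], 'qd': [-0.001, -0.002, 0.002, -0.003, 0.0, 0.001, -0.001], 'joint_torque': [-0.001, -49.257, -0.406, -31.34, -0.064, 0.039, 0.0], 'position': [0.264, -0.593, 0.222], 'tool_rot': [-3.071, -0.653, 0.001], 'ft_force': [-0.163, -0.684, -0.099], 'torque': [-0.024, -0.011, -0.017], 'grip_width': 0.998}
[[ 0.914  0.407 -0.001]
 [ 0.407 -0.914  0.002]
 [-0.    -0.002 -1.   ]]
```

View pics/scene0.png

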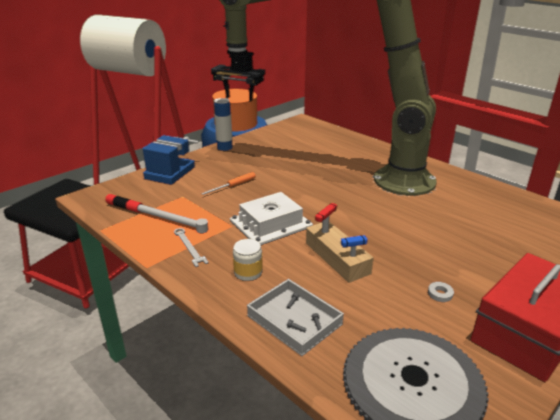

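View pics/top0.png

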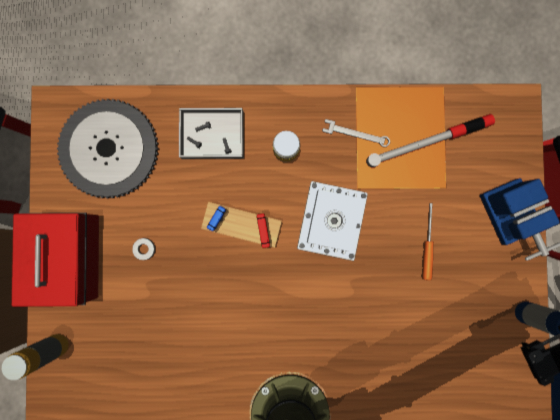

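The top view shows the red bar at about (264,230), the blue key at (216,217) and the plug at about (335,220). The scene view shows the red bar at (326,212) and the plug at (271,206). I'll measure both.

Run:
```python
from h import *
boxes={'top':dict(red=(245,205,285,255),blue=(200,200,235,240),plug=(318,203,352,237)),'scene':dict(red=(312,200,342,225),blue=(338,230,372,252),plug=(255,195,290,220))}
for n in boxes:
    z=np.load(f'pics/{n}0.npz');im,d=z['im'].astype(int),z['d'];W=world(n,d)
    r,g,b=im[...,0],im[...,1],im[...,2]
    for c,m in(('red',(r>120)&(g<60)&(b<70)),('blue',(b>110)&(r<80))):
        x0,y0,x1,y1=boxes[n][c];mm=np.zeros_like(m);mm[y0:y1,x0:x1]=m[y0:y1,x0:x1];mm&=d>0
        P=W[mm];zt=np.percentile(P[:,2],90);P=P[P[:,2]>zt-.012]
        rc=cv2.minAreaRect((P[:,:2]*1000).astype(np.float32));u,s,vt=np.linalg.svd(P[:,:2]-P[:,:2].mean(0))
        print(n,c,len(P),'mean',P.mean(0).round(4),'ztop',zt.round(4),'rect',np.round(rc[0],1),np.round(rc[1],1),'axis deg',np.degrees(np.arctan2(vt[0,1],vt[0,0])).round(1))
    # block top: z 0.055-0.072 near plug
    m=(np.abs(W[...,2]-.064)<.006)
    x0,y0,x1,y1=(295,175,370,265) if n=='top' else (225,180,315,240)
    mm=np.zeros_like(m);mm[y0:y1,x0:x1]=m[y0:y1,x0:x1];P=W[mm]
    rc=cv2.minAreaRect((P[:,:2]*1000).astype(np.float32));print(n,'block',len(P),np.median(P[:,2]).round(4),rc)
    print(n,'depth z at plug', W[(205 if n=='scene' else 220),(271 if n=='scene' else 335)].round(4))
T=cv2.imread('pics/top0.png')[190:260,280:380];S=cv2.imread('pics/scene0.png')[190:240,225:315]
T=cv2.resize(T,(700,490),interpolation=cv2.INTER_CUBIC)
cv2.imwrite('pics/topc.png',T)
S=cv2.resize(S,None,fx=8,fy=8,interpolation=cv2.INTER_CUBIC);cv2.imwrite('pics/scenec.png',S)
```

```text
top red 242 mean [0.5218 0.0684 0.1249] ztop 0.1277 rect [521.6  68.5] [87.3 19.8] axis deg -170.5
top blue 171 mean [0.5544 0.194  0.1047] ztop 0.1077 rect [555.3 194.1] [19.1 66.9] axis deg 148.6
top block 2248 0.0641 ((549.5081787109375, -125.92869567871094), (122.75399017333984, 150.29000854492188), 77.67363739013672)
top depth z at plug [ 0.5484 -0.1299  0.0435]
scene red 106 mean [0.5311 0.0775 0.1228] ztop 0.1263 rect [523.5  75. ] [84.6 20.2] axis deg 6.2
scene blue 146 mean [0.559  0.1994 0.1033] ztop 0.1071 rect [556.4 198.6] [22.9 65.3] axis deg -30.1
scene block 1075 0.0643 ((560.6754760742188, -64.69648742675781), (251.05458068847656, 153.72134399414062), 77.23381805419922)
scene depth z at plug [ 0.5283 -0.1418  0.0538]
```

View pics/topc.png

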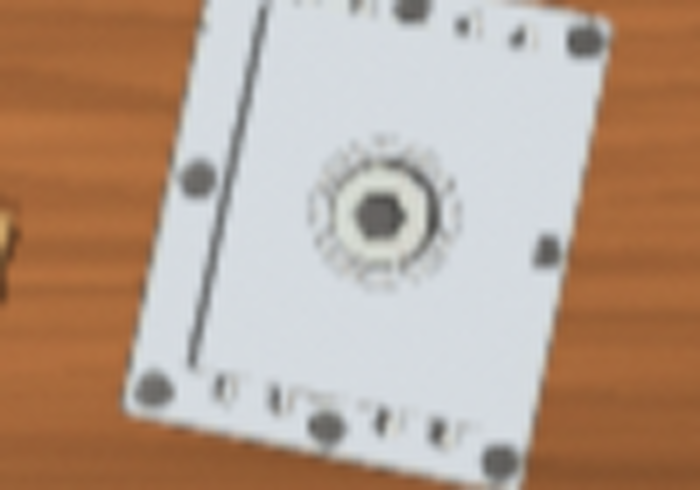

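View pics/scenec.png

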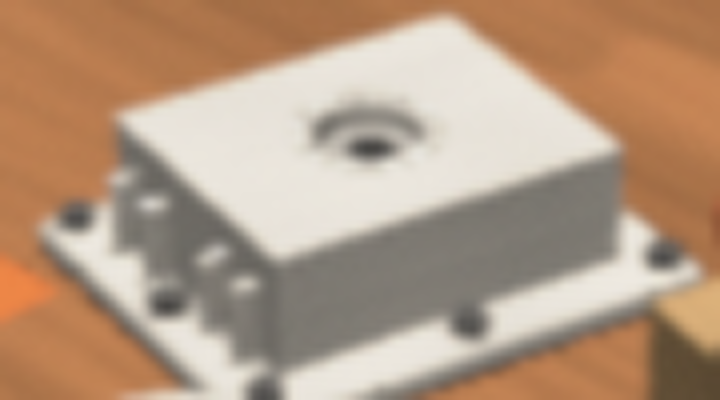

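The top crop shows the hex socket at about crop (380,216), i.e. pixel (334.3,220.9), with its corners roughly to the left and right. I'll fit its pose with a rendered hexagon, averaging a few frames.

```bash
cat > hexfit.py <<'E'
from h import *
from scipy.optimize import minimize
ims=[eyes.get_image('top')[0].astype(float).mean(2) for _ in range(4)]
print('noise',np.std(ims,0)[190:260,280:380].mean())
I=np.mean(ims,0)
p=eyes.camera_params('top');K=np.array(p['camera_matrix']);T=np.linalg.inv(np.array(p['pose']))
def proj(P): c=P@T[:3,:3].T+T[:3,3];c=c@K.T;return c[:,:2]/c[:,2:]
u0,v0,w,S=328,215,13,24
A=I[v0:v0+w,u0:u0+w]
def model(q,full=False):
    x,y,th,sig=q
    a=np.radians(th)+np.arange(6)*np.pi/3
    P=np.c_[x+.0178/np.sqrt(3)*np.cos(a),y+.0178/np.sqrt(3)*np.sin(a),np.full(6,.056)]
    t=(proj(P)-[u0-.5,v0-.5])*S
    m=np.zeros((w*S,w*S),np.uint8);cv2.fillPoly(m,[np.round(t*16).astype(np.int32)],255,shift=4)
    m=cv2.GaussianBlur(m.astype(np.float32)/255,(0,0),max(sig,.05)*S)
    m=cv2.resize(m,(w,w),interpolation=cv2.INTER_AREA)
    vv,uu=np.mgrid[:w,:w];c=t.mean(0)/S-.5;wt=np.hypot(uu-c[0],vv-c[1])<5.2
    B=np.c_[m[wt],np.ones(wt.sum())];co,*_=np.linalg.lstsq(B,A[wt],rcond=None)
    return np.mean((B@co-A[wt])**2)
uv=np.array([334.3,220.9]);
c=np.linalg.inv(K)@[*uv,1];M=np.array(p['pose']);r=M[:3,:3]@c;X=M[:3,3]+r*(.056-M[2,3])/r[2]
print('init',X)
for th in range(0,60,6):
    f=minimize(lambda q:model([q[0]/1e3,q[1]/1e3,th,q[2]]),[X[0]*1e3,X[1]*1e3,.4],method='Nelder-Mead',options=dict(maxfev=150,initial_simplex=[[X[0]*1e3+a,X[1]*1e3+b,c] for a,b,c in((0,0,.4),(1.5,0,.4),(0,1.5,.4),(0,0,.8))]))
    print(th,f.x.round(2),round(f.fun,2))
E
python3 hexfit.py
python3 - <<'E'
from h import *
z=np.load('pics/top0.npz');d=z['d'];W=world('top',d)
for lo,hi,nm in((.01,.018,'flange'),(.059,.069,'block')):
    m=(W[...,2]>lo)&(W[...,2]<.07);mm=np.zeros_like(m);mm[170:272,285:380]=m[170:272,285:380]
    rc=cv2.minAreaRect((W[mm][:,:2]*1000).astype(np.float32));print(nm,rc)
m=np.abs(W[...,2]-.055)<.005;mm=np.zeros_like(m);mm[195:255,195:288]=m[195:255,195:288]
print('stand',cv2.minAreaRect((W[mm][:,:2]*1000).astype(np.float32)))
E
```

```text
noise 0.38934000474812314
init [ 0.54564694 -0.12634275  0.056     ]
0 [ 5.4718e+02 -1.2518e+02  5.3000e-01] 127.65
6 [ 5.4723e+02 -1.2516e+02  5.0000e-01] 116.87
12 [ 5.4729e+02 -1.2517e+02  4.6000e-01] 96.34
18 [ 5.4723e+02 -1.2514e+02  4.2000e-01] 73.85
24 [ 5.4730e+02 -1.2518e+02  4.0000e-01] 58.44
30 [ 5.4720e+02 -1.2512e+02  4.0000e-01] 55.61
36 [ 5.4724e+02 -1.2513e+02  4.2000e-01] 69.15
42 [ 5.4723e+02 -1.2516e+02  4.6000e-01] 93.37
48 [ 5.4717e+02 -1.2514e+02  4.9000e-01] 114.29
54 [ 5.4723e+02 -1.2510e+02  5.3000e-01] 127.49
flange ((549.5136108398438, -125.79151153564453), (167.8436737060547, 199.56576538085938), 77.81558227539062)
block ((549.5081787109375, -125.92869567871094), (122.75399017333984, 150.29000854492188), 77.67363739013672)
stand ((539.6642456054688, 132.05001831054688), (210.52261352539062, 75.94750213623047), 75.10678100585938)
```

The socket fit is clear. Its corners lie at a world angle of about 28° (mod 60°), centred near (547.2, -125.2) mm. The casing centre is (549.5, -125.9) mm. The key bar is at (521.6, 68.5) mm with yaw about 9.5°. Now I'll move towards the key.

```bash
python3 -m jog '[[[0.7,0.7,-0.7,0,0],[0.7,0.7,-0.7,0,0],[0.7,0.7,-0.7,0,0],[0.7,0.7,-0.7,0,0],[0.7,0.7,-0.7,0,0],[0.7,0.7,-0.7,0,0],[0.7,0.7,-0.7,0,0],[0.7,0.7,-0.7,0,0],[0.7,0.7,-0.7,0,0]]]'
python3 -m jog '[[[0.7,0.7,-0.7,0,0],[0.7,0.7,-0.7,0,0],[0.7,0.7,-0.7,0,0],[0.7,0.7,-0.7,0,0],[0.7,0.7,-0.7,0,0],[0.7,0.7,-0.7,0,0],[0.7,0.7,-0.7,0,0],[0.7,0.7,-0.7,0,0],[0.7,0,0,0,0],[0.7,0,0,0,0]]]'
python3 -c "
from h import *
s=get_state();print(np.round(s['joint_positions'],2))"
```

```text
time: 1.42
position: [0.3924, -0.2599, 0.2227]
tool_rot: [3.072, 0.653, 0.0]
ft_force: [-0.6, 0.3, -0.3]
grip_width: 0.697
time: 2.68
position: [0.5054, 0.0339, 0.2224]
tool_rot: [3.072, 0.653, -0.001]
ft_force: [-0.4, -0.4, -0.3]
grip_width: 0.698
[ 0.55  0.05 -0.69  1.78  0.03  1.32 -1.29]
```

```bash
for i in 1 2 3; do python3 -m jog '[[[0.7,0,0,0,-1],[0.7,0,0,0,-1],[0.7,0,0,0,-1],[0.7,0,0,0,-1],[0.7,0,0,0,-1],[0.7,0,0,0,-1],[0.7,0,0,0,-1],[0.7,0,0,0,-1],[0.7,0,0,0,-1],[0.7,0,0,0,-1]]]' | tail -1; done
python3 -m jog '[[[0.7,0,0,0,-1],[0.7,0,0,0,-1],[0.7,0,0,0,-1],[0.7,0,0,0,0],[0.7,0,0,0,0]]]'
cat >> h.py <<'E'
def tool():
    s=get_state();M=R.from_rotvec(s['tool_rot']).as_matrix();return s,M,np.degrees(np.arctan2(M[1,0],M[0,0]))
def go(t,yaw=None):
    s,M,y=tool();d=M.T@(np.array(t)-s['position'])
    print('pos',np.round(s['position'],4),'yaw',y.round(2),'units',(d/.04).round(3),'turn',None if yaw is None else round(((y-yaw+180)%360-180)/5,2),'F',np.round(s['ft_force'],2),'T',np.round(s['torque'],2),'q7',round(s['joint_positions'][6],2),'w',round(s['grip_width'],3),'t',s['time'])
E
python3 - <<'E'
from h import *
z=np.load('pics/top0.npz');im,d=z['im'].astype(int),z['d'];W=world('top',d)
m=(im[...,0]>90)&(im[...,1]<80)&(im[...,2]<80);mm=np.zeros_like(m);mm[205:255,245:285]=m[205:255,245:285]
P=W[mm];P=P[P[:,2]>.112];print(cv2.minAreaRect((P[:,:2]*1000).astype(np.float32)))
go([.522,.0685,.222],189.5)
E
```

```text
grip_width: 0.698
grip_width: 0.7
grip_width: 0.7
time: 7.05
position: [0.5055, 0.0337, 0.2225]
tool_rot: [0.242, -3.132, 0.001]
ft_force: [0.1, 0.3, 0.8]
grip_width: 0.697
((522.7951049804688, 68.90788269042969), (76.95010375976562, 66.2296142578125), 48.088783264160156)
pos [0.5055 0.0337 0.2225] yaw -171.17 units [-0.542  0.797  0.013] turn -0.13 F [0.15 0.28 0.81] T [ 0.13 -0.14  0.03] q7 1.58 w 0.697 t 7.05
```

```bash
python3 -m jog '[[[0.7,-0.27,0.4,0,-0.13],[0.7,-0.27,0.4,0,0],[0.7,0,0,0.5,0],[0.7,0,0,0.5,0],[0.7,0,0,0,0],[0.7,0,0,0,0]]]'
python3 - <<'E'
from h import *
go([.522,.0685,.096],189.5)
im,d=cap('scene','s1');cv2.imwrite('pics/s1c.png',cv2.resize(im[130:290,250:420,::-1],None,fx=3.5,fy=3.5,interpolation=cv2.INTER_CUBIC))
E
```

```text
time: 7.8
position: [0.5221, 0.0695, 0.1833]
tool_rot: [-0.263, 3.13, -0.0]
ft_force: [-0.3, -0.2, 0.5]
grip_width: 0.698
pos [0.5221 0.0695 0.1833] yaw -170.4 units [ 0.009 -0.023  2.181] turn 0.02 F [-0.26 -0.19  0.49] T [ 0.17 -0.18  0.02] q7 1.47 w 0.698 t 7.8
```

View pics/s1c.png

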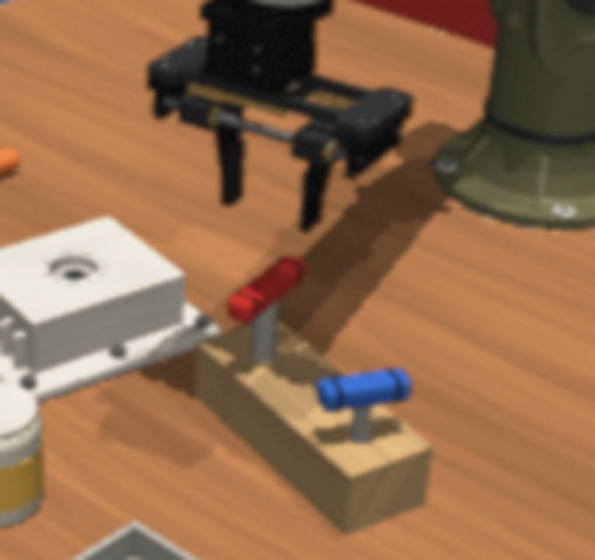

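The open fingers are above the red bar and straddle it, with the jaw axis across the bar. I'll descend and close.

```bash
python3 -m jog '[[[0.7,0,0,0.5,0],[0.7,0,0,0.5,0],[0.7,0,0,0.5,0],[0.7,0,0,0.5,0],[0.7,0,0,0.18,0],[0.7,0,0,0,0],[0.7,0,0,0,0]]]' 40
python3 -m jog '[[[0,0,0,0,0],[0,0,0,0,0],[0,0,0,0,0],[0,0,0,0,0],[0,0,0,0,0]]]' 40
python3 -m jog '[[[0,0,0,-0.5,0],[0,0,0,-0.5,0],[0,0,0,-0.5,0],[0,0,0,-0.5,0],[0,0,0,-0.5,0],[0,0,0,0,0],[0,0,0,0,0]]]' 40
python3 - <<'E'
from h import *
go([.547,-.125,.18])
im,d=cap('scene','s2');cv2.imwrite('pics/s2c.png',cv2.resize(im[130:270,270:390,::-1],None,fx=4,fy=4,interpolation=cv2.INTER_CUBIC))
E
```

```text
time: 8.72
position: [0.5224, 0.0698, 0.0961]
tool_rot: [-0.264, 3.129, -0.0]
ft_force: [-0.4, 0.2, 1.3]
grip_width: 0.698
time: 9.35
position: [0.5217, 0.0696, 0.0953]
tool_rot: [0.264, -3.13, 0.0]
ft_force: [-0.5, -0.3, 0.5]
grip_width: 0.247
time: 10.22
position: [0.5214, 0.0696, 0.1952]
tool_rot: [0.264, -3.13, 0.001]
ft_force: [-0.6, -0.1, -3.4]
grip_width: 0.251
pos [0.5214 0.0696 0.1952] yaw -170.35 units [ 0.184 -4.902  0.382] turn None F [-0.58 -0.08 -3.44] T [ 0.13 -0.1  -0.  ] q7 1.48 w 0.251 t 10.225
```

View pics/s2c.png

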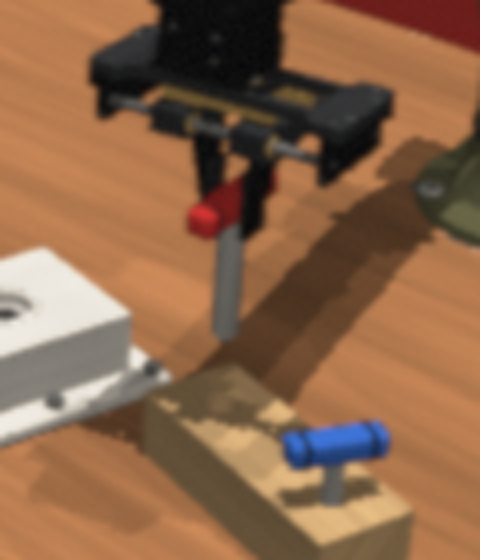

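The key is held upright and clear of the stand, and the wrist reads about 3 N of weight. I'll measure the shank axis relative to the TCP, and the shank width and shading to get its hex orientation.

Run:
```python
from h import *
z=np.load('pics/s2.npz');im,d=z['im'].astype(float),z['d'];W=world('scene',d)
p=eyes.camera_params('scene');K=np.array(p['camera_matrix']);M=np.array(p['pose']);T=np.linalg.inv(M)
s,Mt,y=tool();tcp=s['position']
def proj(P): c=np.atleast_2d(P)@T[:3,:3].T+T[:3,3];c=c@K.T;return c[:,:2]/c[:,2:]
g=im.mean(2);sat=im.max(2)-im.min(2)
prof=[];cen=[]
xs=np.arange(-8,8.01,.5)
for h in np.arange(.004,.062,.003):
    P=np.array([tcp[0],tcp[1],tcp[2]-.0853+h]);uv=proj(P)[0]
    mp=lambda A:cv2.remap(A.astype(np.float32),(uv[0]+xs)[None].astype(np.float32),np.full((1,len(xs)),uv[1],np.float32),cv2.INTER_LINEAR)[0]
    c=mp(sat);prof.append(np.r_[mp(g)]);cen.append(c)
prof=np.array(prof);cen=np.array(cen)
print('sat low/high end');print(xs);print(cen[4:14].mean(0).round(0));print(prof[4:14].mean(0).round(0))
# silhouette centre via half-level of saturation for each height
out=[]
for r in cen:
    bg=(r[:4].mean()+r[-4:].mean())/2;th=(bg+r[12:21].min())/2;i=np.where(r<th)[0]
    out.append((xs[i[0]],xs[i[-1]]))
print(out)
uv=proj(np.array([tcp[0],tcp[1],tcp[2]-.05]));print('range px/mm',K[0,0]/((T[:3,:3]@np.array([tcp[0],tcp[1],tcp[2]-.05])+T[:3,3])[2])/1000)
# block top corner check using scene: block mask by depth
W0=world('scene',np.load('pics/scene0.npz')['d']);m=np.abs(W0[...,2]-.064)<.004
mm=np.zeros_like(m);mm[185:240,228:306]=m[185:240,228:306]
k=cv2.connectedComponentsWithStats(mm.astype(np.uint8));i=1+np.argmax(k[2][1:,4]);P=W0[k[1]==i];print(cv2.minAreaRect((P[:,:2]*1000).astype(np.float32)))
m2=(W[...,2]>.115)&(W[...,2]<.17)&(np.hypot(W[...,0]-tcp[0],W[...,1]-tcp[1])<.03);Q=W[m2]
for a in np.arange(.115,.17,.011):
    q=Q[(Q[:,2]>=a)&(Q[:,2]<a+.011)];print(a.round(3),len(q),((q.mean(0)-tcp)[:2]*1000).round(1) if len(q) else '')
```

```text
sat low/high end
[-8.  -7.5 -7.  -6.5 -6.  -5.5 -5.  -4.5 -4.  -3.5 -3.  -2.5 -2.  -1.5
 -1.  -0.5  0.   0.5  1.   1.5  2.   2.5  3.   3.5  4.   4.5  5.   5.5
  6.   6.5  7.   7.5  8. ]
[115. 115. 114. 114. 113. 111. 108. 101.  91.  74.  53.  35.  19.  12.
   9.   8.   8.   8.   8.   8.  10.  16.  24.  39.  54.  68.  78.  81.
  81.  79.  76.  73.  70.]
[142. 141. 141. 140. 139. 137. 135. 129. 123. 112. 101.  94.  90.  91.
  93.  94.  94.  93.  92.  90.  88.  86.  86.  89.  94.  99. 102. 102.
 100.  97.  94.  90.  87.]
[(np.float64(-2.0), np.float64(4.0)), (np.float64(-2.5), np.float64(4.0)), (np.float64(-2.5), np.float64(4.5)), (np.float64(-2.5), np.float64(4.0)), (np.float64(-2.5), np.float64(3.5)), (np.float64(-2.5), np.float64(3.5)), (np.float64(-2.5), np.float64(3.5)), (np.float64(-2.5), np.float64(3.5)), (np.float64(-3.0), np.float64(3.5)), (np.float64(-2.5), np.float64(3.5)), (np.float64(-2.5), np.float64(4.0)), (np.float64(-2.5), np.float64(4.0)), (np.float64(-2.5), np.float64(4.0)), (np.float64(-2.5), np.float64(4.0)), (np.float64(-2.5), np.float64(4.0)), (np.float64(-2.5), np.float64(4.0)), (np.float64(-2.5), np.float64(3.5)), (np.float64(-2.5), np.float64(3.5)), (np.float64(-2.5), np.float64(4.0)), (np.float64(-2.5), np.float64(3.5))]
range px/mm 0.36508229931878444
((546.942626953125, -123.31524658203125), (130.83363342285156, 153.66629028320312), 77.750244140625)
0.115 25 [4.1 4.8]
0.126 26 [3.5 3.3]
0.137 24 [1.5 4.4]
0.148 26 [3.1 5.4]
0.159 26 [3.4 4.3]
0.17 0
```

The shading (bright middle face, darker sides) and the width of about 19 mm suggest the hex corners lie along the bar. That puts the bar at yaw 28°, so a tool yaw of -152°. I'll move above the plug.

```bash
python3 -m jog '[[[0,0,-0.7,0,0],[0,0.1,-0.7,0,0],[0,0.1,-0.7,0,0],[0,0,-0.7,0,0],[0,0,-0.7,0,0],[0,0,-0.7,0,0],[0,0,-0.7,0,0]]]' | head -2
python3 -m jog '[[[0,0,0,0,-1],[0,0,0,0,-1],[0,0,0,0,-1],[0,0,0,0,-0.7],[0,0,0,0.3,0],[0,0,0,0.3,0],[0,0,0,0,0],[0,0,0,0,0]]]'
python3 -c "
from h import *
go([.5472,-.1243,.149],-152)"
```

```text
time: 11.15
position: [0.5461, -0.1257, 0.1942]
time: 12.15
position: [0.5467, -0.1248, 0.1712]
tool_rot: [0.764, -3.047, -0.0]
ft_force: [0.5, -0.4, -3.1]
grip_width: 0.252
pos [ 0.5467 -0.1248  0.1712] yaw -151.86 units [-0.018  0.006  0.555] turn 0.03 F [ 0.49 -0.39 -3.1 ] T [ 0.15 -0.12  0.02] q7 2.12 w 0.252 t 12.15
```

```bash
python3 -m jog '[[[0,-0.01,0,0.3,0],[0,-0.008,0,0.25,0],[0,0,0,0.1,0],[0,0,0,0,0]]]' | sed -n 2,4p
for i in 1 2 3; do python3 -m jog '[[[0,0,0,0.025,0],[0,0,0,0.025,0],[0,0,0,0,0]]]' | sed -n 2,4p; done
```

```text
position: [0.547, -0.1245, 0.1448]
tool_rot: [0.764, -3.047, -0.001]
ft_force: [-0.4, 0.4, -3.8]
position: [0.5474, -0.1246, 0.1434]
tool_rot: [-0.764, 3.047, -0.0]
ft_force: [-0.8, -0.5, -3.4]
position: [0.5472, -0.1246, 0.1412]
tool_rot: [0.764, -3.047, -0.0]
ft_force: [-0.0, 1.1, -3.0]
position: [0.5472, -0.1246, 0.1392]
tool_rot: [0.764, -3.047, -0.0]
ft_force: [0.4, -0.8, -3.6]
```

```bash
for i in 1 2 3; do python3 -m jog '[[[0,0,0,0.025,0],[0,0,0,0,0]]]' | sed -n '2p;4p'; done; python3 -c "
from h import *
go([.5472,-.1246,.1253],-152)"
```

```text
position: [0.5473, -0.1245, 0.1383]
ft_force: [-0.6, -0.4, -3.4]
position: [0.5473, -0.1246, 0.1372]
ft_force: [0.6, -0.0, -3.1]
position: [0.5473, -0.1245, 0.1362]
ft_force: [0.1, 0.2, -3.3]
pos [ 0.5473 -0.1245  0.1362] yaw -151.85 units [ 0.002 -0.001  0.273] turn 0.03 F [ 0.05  0.22 -3.26] T [ 0.21 -0.08  0.01] q7 2.1 w 0.249 t 14.525
```

No contact force about 5 mm in, so it may already be matched. I'll carry on gently.

```bash
for i in 1 2 3 4 5; do python3 -m jog '[[[0,0,0,0.025,0],[0,0,0,0.025,0],[0,0,0,0,0]]]' | sed -n '1,2p;4p'; done; python3 -c "
from h import *
go([.5472,-.1246,.1253],-152)"
```

```text
time: 14.9
position: [0.5472, -0.1246, 0.1342]
ft_force: [-0.6, 1.0, -3.6]
time: 15.28
position: [0.5473, -0.1246, 0.1322]
ft_force: [0.0, 0.8, -4.6]
time: 15.65
position: [0.5472, -0.1246, 0.1302]
ft_force: [-0.0, -0.2, -4.1]
time: 16.02
position: [0.5473, -0.1246, 0.1282]
ft_force: [0.1, 0.5, -3.7]
time: 16.4
position: [0.5473, -0.1245, 0.1262]
ft_force: [-0.0, 0.7, -2.7]
pos [ 0.5473 -0.1245  0.1262] yaw -151.85 units [ 0.002 -0.     0.023] turn 0.03 F [-0.    0.7  -2.67] T [ 0.31 -0.04  0.03] q7 2.09 w 0.247 t 16.4
```

```bash
for i in 1 2 3; do python3 -m jog '[[[0,0,0,0.015,0],[0,0,0,0,0]]]' | sed -n '1,2p;4p'; done
python3 - <<'E'
from h import *
go([.5472,-.1246,.1253],-152)
im,d=cap('scene','s3');cv2.imwrite('pics/s3c.png',cv2.resize(im[120:240,215:335,::-1],None,fx=5,fy=5,interpolation=cv2.INTER_CUBIC))
E
```

```text
time: 16.65
position: [0.5473, -0.1246, 0.1257]
ft_force: [0.3, -0.4, -2.9]
time: 16.9
position: [0.5474, -0.1246, 0.1253]
ft_force: [0.4, 1.3, -1.5]
time: 17.15
position: [0.5477, -0.1245, 0.1252]
ft_force: [-1.2, 0.7, 3.5]
pos [ 0.5477 -0.1245  0.1252] yaw -151.85 units [ 0.012  0.004 -0.001] turn 0.03 F [-1.2   0.72  3.5 ] T [ 0.44  0.3  -0.02] q7 2.09 w 0.251 t 17.15
```

View pics/s3c.png

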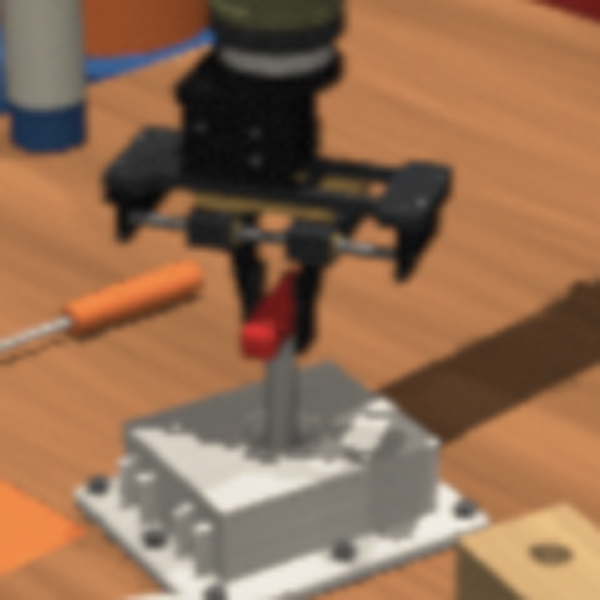

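The key stands upright in the counterbore. It met the floor at the predicted height, with about +6 N of reaction. I'll hold briefly and then turn clockwise.

```bash
python3 -m jog '[[[0,0,0,0,0],[0,0,0,0,0],[0,0,0,0,0.5],[0,0,0,0,0.5],[0,0,0,0,0.5],[0,0,0,0,0.5],[0,0,0,0,0]]]' | sed -n '2p;4p'
python3 -c "
from h import *
go([.5472,-.1246,.1253],-152)"
for i in 1 2; do python3 -m jog '[[[0,0,0,0,0.5],[0,0,0,0,0.5],[0,0,0,0,0.5],[0,0,0,0,0.5],[0,0,0,0,0.5],[0,0,0,0,0]]]' | sed -n '2p;4p'
python3 -c "
from h import *
go([.5472,-.1246,.1253],-152)"; done
```

```text
position: [0.5478, -0.1243, 0.1252]
ft_force: [-1.7, 1.0, 5.1]
pos [ 0.5478 -0.1243  0.1252] yaw -161.84 units [ 0.016 -0.002 -0.002] turn -1.97 F [-1.65  1.03  5.1 ] T [0.56 0.36 0.08] q7 1.92 w 0.249 t 18.075
position: [0.5478, -0.1245, 0.1252]
ft_force: [-1.9, 0.5, 5.0]
pos [ 0.5478 -0.1245  0.1252] yaw -174.34 units [ 0.016 -0.001 -0.003] turn -4.47 F [-1.91  0.52  4.95] T [0.43 0.28 0.07] q7 1.71 w 0.251 t 18.825
position: [0.5479, -0.1247, 0.1252]
ft_force: [-1.9, 0.9, 5.0]
pos [ 0.5479 -0.1247  0.1252] yaw 173.17 units [ 0.017  0.001 -0.003] turn -6.97 F [-1.93  0.89  4.97] T [0.34 0.23 0.06] q7 1.5 w 0.248 t 19.575
```

```bash
for i in 1 2 3 4; do python3 -m jog '[[[0,0,0,0,0.4],[0,0,0,0,0.4],[0,0,0,0,0]]]' | sed -n '4p'
python3 -c "
from h import *
go([.5472,-.1246,.1253],-152)"; done
```

```text
ft_force: [-1.0, 0.4, 6.3]
pos [ 0.5479 -0.1248  0.1252] yaw 169.18 units [ 0.018  0.001 -0.003] turn -7.76 F [-0.95  0.37  6.35] T [0.33 0.2  0.11] q7 1.43 w 0.249 t 19.95
ft_force: [-0.7, 1.1, 5.2]
pos [ 0.5479 -0.1248  0.1252] yaw 165.18 units [ 0.018  0.001 -0.003] turn -8.56 F [-0.73  1.09  5.22] T [0.33 0.23 0.11] q7 1.37 w 0.25 t 20.325
ft_force: [-1.6, -0.3, 4.7]
pos [ 0.5479 -0.1249  0.1252] yaw 161.18 units [ 0.018  0.001 -0.003] turn -9.36 F [-1.63 -0.25  4.67] T [0.25 0.23 0.14] q7 1.3 w 0.246 t 20.7
ft_force: [-1.2, 0.4, 6.7]
pos [ 0.5479 -0.1249  0.1252] yaw 157.24 units [ 0.018 -0.    -0.003] turn -10.15 F [-1.21  0.37  6.66] T [0.19 0.27 0.46] q7 1.23 w 0.244 t 21.075
```

```bash
for i in 1 2; do python3 -m jog '[[[0,0,0,0,0.4],[0,0,0,0,0]]]' | sed -n '4p'
python3 -c "
from h import *
go([.5472,-.1246,.1253],-152)"; done
```

```text
ft_force: [-1.5, 0.3, 5.1]
pos [ 0.5479 -0.1249  0.1252] yaw 155.26 units [ 0.019 -0.    -0.003] turn -10.55 F [-1.51  0.27  5.14] T [0.14 0.23 0.55] q7 1.2 w 0.247 t 21.325
ft_force: [-1.3, -0.0, 5.6]
pos [ 0.5479 -0.1249  0.1252] yaw 153.29 units [ 0.019 -0.001 -0.003] turn -10.94 F [-1.27 -0.04  5.64] T [0.14 0.24 0.69] q7 1.17 w 0.245 t 21.575
```

The torque climbs steadily against a firm stop at 55° of total turn. I'll relax slightly, open, and retreat straight up.

```bash
python3 -m jog '[[[0,0,0,0,0],[0,0,0,0,0],[0,0,0,0,-0.5],[0,0,0,0,0]]]' 
python3 -c "
from h import *
go([.5472,-.1246,.1253],-152)"
python3 -m jog '[[[0.25,0,0,0,0],[0.4,0,0,0,0],[0.6,0,0,0,0],[0.7,0,0,0,0],[0.7,0,0,0,0],[0.7,0,0,0,0]]]' | sed -n '2,5p'
python3 -m jog '[[[0.7,0,0,-0.2,0],[0.7,0,0,-0.4,0],[0.7,0,0,-0.7,0],[0.7,0,0,-0.8,0],[0.7,0,0,-0.8,0],[0.7,0,0,-0.8,0],[0.7,0,0,0,0],[0.7,0,0,0,0]]]' | sed -n '2,5p'
python3 - <<'E'
from h import *
im,d=cap('scene','s4');cv2.imwrite('pics/s4c.png',cv2.resize(im[120:260,215:375,::-1],None,fx=5,fy=5,interpolation=cv2.INTER_CUBIC)[:600])
W=world('scene',d);r,g,b=[im[...,i].astype(int) for i in range(3)]
m=(r>110)&(g<60)&(b<70)&(np.hypot(W[...,0]-.547,W[...,1]+.125)<.07)&(W[...,2]>.1)
P=W[m];print(len(P),np.percentile(P[:,2],[5,50,95,99]).round(4),cv2.minAreaRect((P[:,:2]*1000).astype(np.float32)))
E
```

```text
time: 22.08
position: [0.5479, -0.125, 0.1252]
tool_rot: [0.66, 3.07, -0.001]
ft_force: [-1.0, 0.4, 4.7]
grip_width: 0.254
pos [ 0.5479 -0.125   0.1252] yaw 155.73 units [ 0.019  0.002 -0.003] turn -10.45 F [-0.96  0.45  4.73] T [0.21 0.3  0.23] q7 1.21 w 0.254 t 22.075
position: [0.5473, -0.1246, 0.1244]
tool_rot: [-0.663, -3.071, 0.0]
ft_force: [-0.2, 0.0, 0.2]
grip_width: 0.674
position: [0.5471, -0.1245, 0.2727]
tool_rot: [0.663, 3.071, -0.001]
ft_force: [-0.3, -0.3, -0.0]
grip_width: 0.698
171 [0.1414 0.1512 0.1565 0.1575] ((550.4027099609375, -119.0932388305664), (20.215177536010742, 84.34468078613281), 66.47403717041016)
```

View pics/s4c.png

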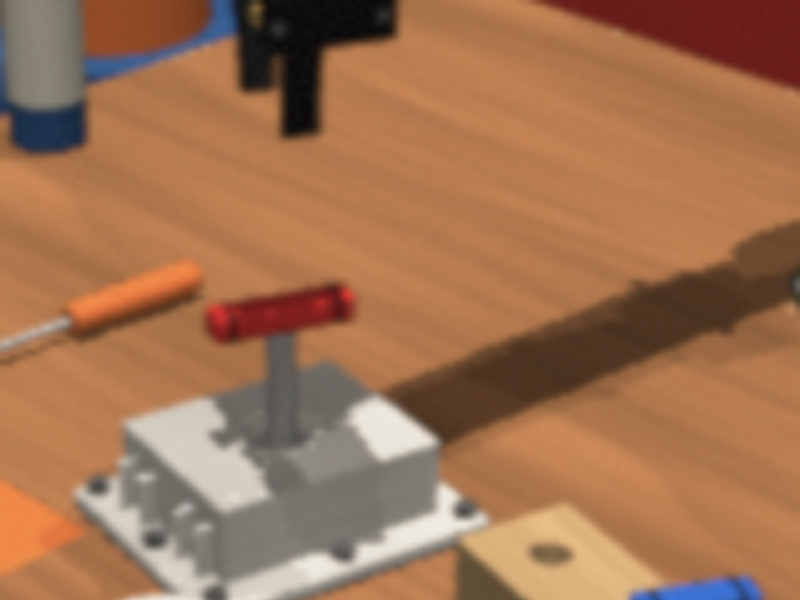

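The gripper is clear and the key stands upright. The bar top is at about 0.156 m, which matches a tip at 0.040 m (home). The bar yaw is about -23.5°, so it has turned about 51°, which means the plug is at its stop even allowing for the play. Handing in.

```bash
python3 -c "
from h import *
print(job.close_job(),get_state()['time'])"
```

```text
the job is handed in; nothing more can be done
the job is handed in; nothing more can be done
```

The red key now stands fully home in the gearbox plug, the plug is turned clockwise to its stop, and the gripper is clear. I handed the job in at about 23 s on the robot's clock, and it gave no verdict.

- **Finding the flats:** I fitted the socket's centre and flats from the top camera, and judged the key's own hex orientation from its shading. The key dropped in on the first try without any searching. The only contact force was about 6 N, when it reached the socket floor at the predicted height.
- **Turning:** I turned the tool 55° clockwise until the wrist torque climbed to about 0.7 N m against the stop. I then eased back 2.5° and opened the jaws.
- **Last checks:** The final picture showed the key upright and the gripper clear. The bar top was at about 0.156 m, which puts the tip about 16 mm deep. The bar had turned about 51°, enough for the stop even with 5° of play.
- **Less certain:** The plug angle comes only from torque and bar angle, since it cannot be read directly. The bar centre in the scene camera was about 6 mm from where the fingers released it. I put that down to the camera seeing only the near side of the bar, since tip depth and upright stance agreed.
- **Other tools:** I never went near the other tools and felt no unexpected contact. I didn't measure their positions again at the end.

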